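Close the piloncillo box: lid, snap latch, vent plug

TASK

Close up the plastic storage box by pressing with the fingertips: first press its raised lid down flat, then fold the snap latch on its front down and push it in until it lies flat against the front wall, and last, now that the air is out, push the round vent plug in the lid all the way in. Only press: the box keeps standing where it is, nothing is picked up, and the other things on the ledge are left where they are.

Things in the scene. Friction and masses are not known exactly. Their poses are not given: they have to be found in the camera images.
- storage_box: Clear plastic storage box with brown sugar cones inside, loose, 1.3 to 1.9 kg in all: tub 150 mm (its x) by 210 mm (its y), 75 mm high; with the lid shut its flat top stands 87 mm above the ledge. Origin: centre of the underside, z up. Its front, with the latch, faces its own -x; the lid's hinge runs along y at x = +77 mm, 77 mm up.
- lid (a joint): Opening angle of the grey lid, rad: 0 = shut flat, it starts raised (about 0.3 to 0.55) and stays where it is left; a stiff hinge, about 2 N near the front edge moves it. The lid is a flat plate 160 mm by 216 mm, 10 mm thick; its front edge lies 157 mm from the hinge line.
- lid_front (a point): Point on the top face of the lid, mid-width, 32 mm behind its front edge and 125 mm in front of the hinge; moves with the lid (box x = -48 mm, 87 mm up when shut). Axes: z out of the lid's top face, x towards the hinge.
- latch (a joint): Angle of the snap latch on the lid's front edge, rad: 0 = swung straight out (start), 1.6 = folded down flat against the front wall. Its hinge is stiff: it stays where it is left and 1 to 3 N on the flap moves it. Lid shut: its hinge line lies at box x = -84 mm, 82 mm up; swung out, the flap's outer face is upward at 87 mm; folded, it hangs to 46 mm up, outer face at x = -88 mm.
- latch_mid (a point): Point on the outer face of the latch flap, mid-width, 22 mm from the latch's hinge; the flap is 60 mm wide, 36 mm long, 5 mm thick, with a 3 mm lip on the outer face along its free edge (box x = -120 mm when swung out, lid shut).
- vent (a joint): How far the vent plug is pushed in, m: 0 = standing up (start), 0.006 = fully in; it stays where it is left and takes about 4 N to move.
- vent_top (a point): Centre of the top face of the round white vent plug, 22 mm across, on the lid's mid-line 55 mm from the hinge (box x = +22 mm when shut). The plug stands 9 mm above the lid's top when up and 3 mm when fully in; pushed straight into the lid. z out of the lid.
- molcajete: black basalt three-legged mortar, 192 mm across the rim, 105 mm high; origin at the centre of its underside; a bystander, leave it
- tejolote: the molcajete's basalt pestle standing on its wide end, 58 mm across, 95 mm high; origin at the centre of its underside; a bystander, leave it
- prep_bowl: clear glass prep bowl, 116 mm across the rim, 52 mm high; origin at the centre of its underside; a bystander, leave it
- sifter_cup: aluminium sifter cup, 100 mm across, 92 mm high, with a squeeze handle that stands out 95 mm from its axis towards its own +y; origin at the centre of its underside; a bystander, leave it
- salt_jar: glass salt jar with a wooden cap, 68 mm across, 88 mm high; origin at the centre of its underside; a bystander, leave it
- basting_brush: red silicone basting brush lying flat along its own x, 210 mm long (bristles towards +x), 36 mm wide, 18 mm high; origin at the centre of its underside; a bystander, leave it

How it is judged:
On the way, in this order (a step that is already met when the one before it is completed fails the run):
1. the lid is pressed down flat, the latch still swung out and the vent plug still up (value of joint lid below 0.03 rad and value of joint latch below 0.6 rad and value of joint vent below 0.003 m), for 0.1 s.
2. the latch is folded down flat on the shut lid, the vent plug still up (value of joint lid below 0.03 rad and value of joint latch above 1.45 rad and value of joint vent below 0.003 m), for 0.1 s.
3. the vent plug is pushed in (value of joint lid below 0.03 rad and value of joint latch above 1.45 rad and value of joint vent above 0.0045 m), for 0.1 s.
At the end, for the whole second after the job is handed in: The lid is shut (within 0.03 rad), the latch folded down flat (within 0.15 rad), the vent plug in by more than 4.5 of its 6 mm, and the box stands upright and still within 30 mm of where it stood (all of step 3 and distance of storage_box from where it was at the start of the episode below 0.03 m and angle between storage_box's own z axis and vertical below 0.05 rad and linear speed of storage_box below 0.01 m/s); the robot touches nothing.
It fails at once if the box is lifted (10 mm) or tipped (height (world z) of storage_box above 0.01 m or angle between storage_box's own z axis and vertical above 0.15 rad).
It fails at once if the box is pushed more than 30 mm away (distance of storage_box from where it was at the start of the episode above 0.03 m).
It fails at once if another thing on the ledge is moved more than 30 mm (distance of any of molcajete, tejolote, prep_bowl, sifter_cup, salt_jar, basting_brush from where it was at the start of the episode above 0.03 m).
It also fails if it takes over 42 s, if anything falls off the work surface, if the arm or the gripper's body presses on something with over 40 N, if the wrist force passes 120 N, or if a joint passes its speed limit or range.

ROBOT

A 6-joint arm with a two-finger parallel gripper is mounted at the origin on the work surface. World frame = base frame: x ahead of the robot, y to its left, z up, the work surface at z = 0. Lengths are in m, angles in rad, forces in N, time in s.
With the tool pointing down it reaches from about 0.375 to 0.75 m from the base axis. Payload 9 kg.
Tool frame: the origin (TCP) lies midway between the tips of the shut fingers; the grasp point (between the pads) lies 19 mm behind it; z points along the fingers, y is the line along which they close (so a half turn about z gives the same grasp; the last joint's range is limited). The gripper opens to 85 mm and grips with 20 to 120 N. Pads are 22 mm wide; open, the fingers measure 114 mm over their backs; the gripper's body (76 mm by 85 mm) begins 54 mm behind the grasp point. The pads swing forward as they close: fully open they stand 13 mm farther back than shut.
Start: joints at [1.069, 0.104, 0.097, 1.564, 0, 1.353], TCP at [0.168, 0.576, 0.231] pointing down, gripper open.
Joint ranges: [-2.99, 2.99], [-0.84, 1.86], [-1.1, 1.16], [-1.84, 2.11], [-1.51, 1.56], [-3.14, 3.14]. Speed limits (rad/s): [2.22, 2.22, 2.57, 3.14, 3.14, 3.14].

INTERFACE

Orientations are given as a unit quaternion [x, y, z, w].
In Python, from station import r gives the robot as it stands. The module is installed in compiled form; this text tells all that it offers.
- The arm moves only by the shell command python3 -m inch 'ROWS'. ROWS is JSON, a list that holds one entry, the list of rows, each a list of 5 numbers: the closure, from 0 (fully open) to 1 (shut), then the shift along the tool's x, y, z in mm, then the turn about the tool's z in rad. In form: [[[claw, x, y, z, turn], ...]]. A call has 1 to 5 rows; each row shifts and turns the commanded pose from where the row before left it, along the tool's axes as they then stand; what a row does not reach is not made up. A row lasts 1/12 s, in which the tool goes at most 41.7 mm and 7.16 degrees, less where a joint would pass 70% of its speed; a pose out of reach is approached as far as the arm can. A call is refused whole if a number of a shift passes 41.7 or a number of a turn 0.125, either way. A call with a gripper value outside its range is refused whole. The fingers move at their own pace and stop on an object; the grip force is fixed at half the most. Time passes only in rows, so rows that do not move let the fingers close. It gives the time, the measured TCP pose, the force, the opening and the grip force at its end, in the units of the state.
- r.state(): the state, without advancing time (a new reading comes with each control period).
- r.grab_frame(name): name is "side" or "top"; returns the picture (420x560x3 uint8, blue, green, red); there is no depth.
- r.camera_info(name): a dict with "fx", "fy", "cx", "cy" (pixels), "k1" (the pictures are not rectified: a ray, as slopes to the right and down, at radius r is drawn at 1 + k1 r^2 times it, then the intrinsics apply), "R" (3x3) and "t" (3): a world point X has camera coordinates R X + t. Camera axes: x right, y down, z forward; pixel columns grow to the right and rows downward; lengths in m; the calibration is good to about 2 mm. A picture is of the moment at which its call begins. camera_info takes no time and is no camera call.
- r.sign_off(): hands the job in; it is judged then, once.
The state is a dict: "time": time; "joint_pos": joint angles; "dq": joint speeds; "effort": joint torques, N m; "tool_pos": TCP position; "eef_rot": TCP orientation; "force": force on the tool from outside, world axes, zero at the start; "torque": the same for the moment, N m; "grip_width": finger opening in m; "finger_force": force on a finger pad.
Only numpy, scipy, OpenCV 4.12 (cv2) and the standard library are available. Lean on these libraries where they do the work, as an engineer would, in place of code of your own. Each camera call takes 0.05 s, during which the arm holds its last target. There are 200 camera calls.

## Working session

There is one attempt and no reset: what is moved stays moved. The work goes in short steps, Python scripts to look and compute and a shell command to move; the robot and the scene stay as the last step left them, time stands still between calls to the robot, and variables do not carry over. Pictures are saved under pics/ and viewed, at most 10 in all, crops included, and the job is handed in when it is done.

```bash
mkdir -p pics; python3 - <<'E'
from station import r
import cv2,numpy as np
for n in("side","top"):
    cv2.imwrite(f"pics/{n}0.png",r.grab_frame(n)); c=r.camera_info(n); print(n,{k:np.round(v,4).tolist() for k,v in c.items()}, (-np.array(c["R"]).T@np.array(c["t"])).round(3))
print(r.state())
E
```

```text
side {'fx': 426.1037, 'fy': 426.1037, 'cx': 275.4913, 'cy': 210.4017, 'k1': -0.1339, 'R': [[0.8963, -0.4434, -0.0011], [-0.3048, -0.6146, -0.7276], [0.3219, 0.6525, -0.686]], 't': [-0.4953, 0.3296, 0.9015]} [ 0.254 -0.605  0.858]
top {'fx': 416.956, 'fy': 416.956, 'cx': 284.6262, 'cy': 208.9062, 'k1': -0.0487, 'R': [[-0.0234, -0.9997, -0.0055], [-0.9747, 0.024, -0.2222], [0.2223, 0.0002, -0.975]], 't': [0.1336, 0.5975, 0.9069]} [0.384 0.119 1.018]
{'time': 0.1, 'joint_pos': array([1.06926179e+00, 1.04632266e-01, 9.65813355e-02, 1.56391101e+00,
       1.25590050e-05, 1.35312126e+00]), 'dq': array([-0.00064363, -0.00223995,  0.00159483,  0.00152624,  0.00125361,
        0.00089624]), 'effort': array([ 6.11438052e-03, -5.58202314e+01,  5.04725862e+01,  1.27932770e-02,
       -2.75320035e-04,  2.18737165e-05]), 'tool_pos': array([0.16786838, 0.57573797, 0.23062325]), 'eef_rot': array([ 1.41453686e-01,  9.89944703e-01, -5.43318398e-04, -2.10970104e-04]), 'force': array([-0.35453687,  0.68543635, -0.17158593]), 'torque': array([-0.06563361, -0.0274604 , -0.00578106]), 'finger_force': 0.0, 'grip_width': 0.0852891981953902}
```

View pics/side0.png

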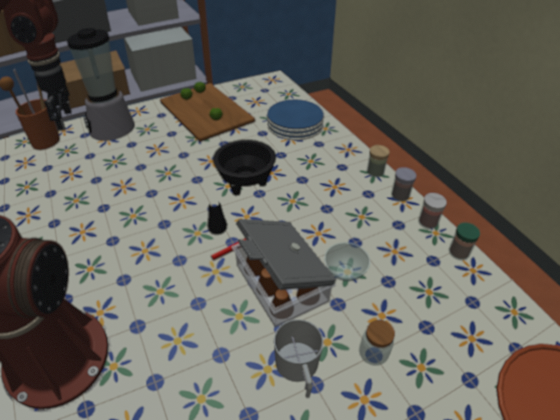

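View pics/top0.png

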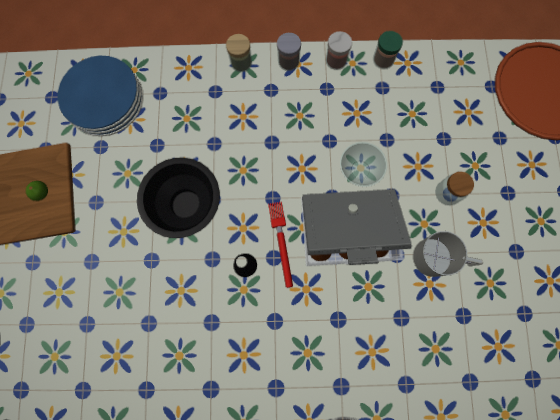

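The side view shows the grey lid (about 240–330, 220–285) with the vent at (295,246). In the top view the lid spans (303–411, 190–253), the vent is at (353,208), and the latch flap is at about (363,255), facing the robot. I'll zoom in on both.

```bash
cat > h.py <<'E'
import numpy as np,cv2
from station import r
def cam(n):
    c=r.camera_info(n); return c,np.array(c["R"]),np.array(c["t"])
def ray(n,p):
    c,R,t=cam(n); K=np.array([[c["fx"],0,c["cx"]],[0,c["fy"],c["cy"]],[0,0,1.]])
    u=cv2.undistortPoints(np.array([[p]],float),K,np.array([c["k1"],0,0,0.]))[0,0]
    # exact inverse by iteration: d = u(1+k1 r^2)
    d=R.T@np.array([u[0],u[1],1]); return -R.T@t,d/np.linalg.norm(d)
def proj(n,X):
    c,R,t=cam(n); x=R@np.array(X)+t; s=x[:2]/x[2]; s=s*(1+c["k1"]*(s@s)); return np.array([c["fx"]*s[0]+c["cx"],c["fy"]*s[1]+c["cy"]])
def plane(n,p,z):
    o,d=ray(n,p); return o+d*(z-o[2])/d[2]
def tri(ps,pt):
    o1,d1=ray("side",ps);o2,d2=ray("top",pt)
    s=np.linalg.lstsq(np.c_[d1,-d2],o2-o1,rcond=None)[0]
    a,b=o1+s[0]*d1,o2+s[1]*d2; return (a+b)/2,np.linalg.norm(a-b)
E
python3 - <<'E'
import cv2,numpy as np
s=cv2.imread("pics/side0.png")[205:325,225:345];t=cv2.imread("pics/top0.png")[170:290,295:425]
o=np.hstack([cv2.resize(x,None,fx=k,fy=k,interpolation=cv2.INTER_CUBIC) for x,k in((cv2.copyMakeBorder(s,0,0,0,10,cv2.BORDER_CONSTANT),3),(t,3))])
o=np.clip(o*1.6,0,255).astype(np.uint8)
cv2.imwrite("pics/z0.png",o);print(o.shape)
E
```

```text
(360, 780, 3)
```

View pics/z0.png

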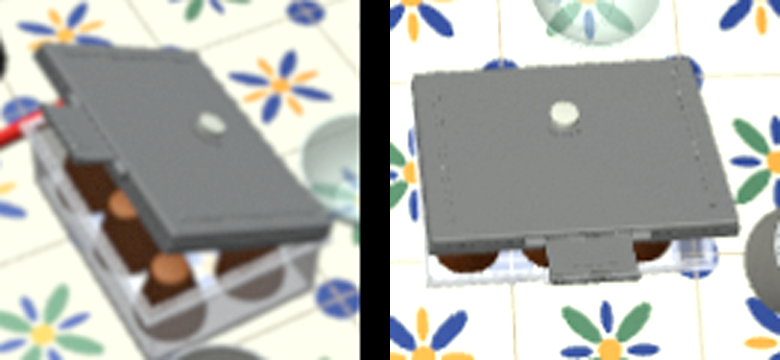

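In the zoom, all four lid corners, the vent and the latch flap are clear in both views, so I can triangulate them.

```bash
python3 - <<'E'
from h import *
S=lambda x,y:(225+x/3-.33,205+y/3-.33); T=lambda x,y:(295+(x-390)/3-.33,170+y/3-.33)
P={}
for k,a,b in[("frontL",(38,47),(430,240)),("frontR",(175,238),(737,231)),("hingeL",(195,53),(415,73)),("hingeR",(327,224),(690,58)),("vent",(211,121),(564,110)),("latchL",(45,108),(549,280)),("latchR",(82,160),(637,278))]:
    X,e=tri(S(*a),T(*b));P[k]=X;print(k,X.round(4),"gap",round(e,4))
d=lambda a,b:np.linalg.norm(P[a]-P[b]).round(4)
print(d("frontL","frontR"),d("hingeL","hingeR"),d("frontL","hingeL"),d("frontR","hingeR"))
# test proj/ray consistency
print(proj("top",P["vent"]),T(564,110),proj("side",P["vent"]),S(211,121))
v=(P["hingeL"]+P["hingeR"]-P["frontL"]-P["frontR"])/2
print("yaw x",np.arctan2(v[1],v[0]),"lid",np.arctan2(-v[2],np.hypot(v[0],v[1])))
for a,b in(("frontR","frontL"),("hingeR","hingeL"),("latchR","latchL")):
    w=P[b]-P[a];print("yaw y",np.arctan2(-w[0],w[1]))
E
```

```text
frontL [0.4908 0.0731 0.1542] gap 0.0038
frontR [ 0.4964 -0.1412  0.1576] gap 0.0068
hingeL [0.6313 0.0759 0.0823] gap 0.0005
hingeR [ 0.6344 -0.1358  0.0891] gap 0.0044
vent [ 0.5891 -0.0307  0.1223] gap 0.002
latchL [ 0.462  -0.0056  0.1732] gap 0.0016
latchR [ 0.4633 -0.0649  0.1762] gap 0.0051
0.2143 0.2117 0.1578 0.1542
[352.57554809 206.79040853] (352.67, 206.33666666666664) [295.41848743 244.85591997] (295.00333333333333, 245.00333333333333)
yaw x 0.029387055916800194 lid 0.46700803536351454
yaw y 0.025828609078883475
yaw y 0.014541866812128268
yaw y 0.021020130442727398
```

```bash
python3 -m inch '[[[1,0,0,0,-0.1],[1,0,0,0,-0.1],[1,0,0,0,-0.106],[1,-16,-30,0,0],[1,-16,-30,0,0]]]'; for i in 1; do python3 -m inch '[[[1,-16,-31,0,0],[1,-16,-31,0,0],[1,-16,-31,0,0],[1,-16,-31,0,0],[1,-16,-31,0,0]]]'; done; python3 -m inch '[[[1,-16,-31,0,0],[1,-16,-31,0,0],[1,-16,-31,0,0],[1,-16,-31,0,0],[1,-16,-31,0,0]]]'; python3 -m inch '[[[1,-16,-31,0,0],[1,-16,-31,0,0],[1,-16,-31,0,0],[1,-16,-31,0,0],[1,-16,-31,0,0]]]'
```

```text
time: 0.52
tool_pos: [0.2007, 0.5163, 0.2301]
eef_rot: [-0.013, 1.0, -0.001, -0.001]
force: [0.4, -0.7, 0.7]
grip_width: 0.0255
finger_force: 0.0
time: 0.93
tool_pos: [0.285, 0.362, 0.231]
eef_rot: [-0.011, 1.0, -0.0, -0.0]
force: [0.5, -0.2, -0.1]
grip_width: 0.0004
finger_force: 0.0
time: 1.35
tool_pos: [0.3685, 0.2088, 0.2311]
eef_rot: [-0.011, 1.0, 0.0, 0.0]
force: [0.2, 0.7, 0.3]
grip_width: -0.0005
finger_force: 0.0
time: 1.77
tool_pos: [0.452, 0.0555, 0.2311]
eef_rot: [-0.011, 1.0, 0.0, -0.0]
force: [0.7, 0.4, 0.2]
grip_width: 0.0002
finger_force: 0.0
```

```bash
python3 - <<'E'
from h import *
print(r.state()["tool_pos"],r.state()["eef_rot"])
print("sifter",plane("top",(438,245),.09),"handle",plane("top",(478,262),.05),"bowl",plane("top",(363,162),.05),"brush",plane("top",(289,285),.015),plane("top",(275,205),.015))
E
```

```text
[0.45197065 0.05546102 0.2310979 ] [-1.09593853e-02  9.99939939e-01  9.78769375e-05 -2.92759474e-05]
sifter [ 0.50367212 -0.22363207  0.09      ] handle [ 0.46636566 -0.32888846  0.05      ] bowl [ 0.71745007 -0.07518062  0.05      ] brush [0.42720303 0.11320268 0.015     ] [0.6229866  0.14280465 0.015     ]
```

```bash
python3 -m inch '[[[1,-16,-30,0,0],[1,-16,-30,0,0],[1,-17,-28.6,0,0],[1,0,0,30,0],[1,0,0,20,0]]]'; python3 -m inch '[[[1,0,0,10,0],[1,0,0,10,0],[1,0,0,8,0],[1,0,0,8,0],[1,0,0,8,0]]]'; python3 -m inch '[[[1,0,0,8,0],[1,0,0,8,0],[1,0,0,8,0],[1,0,0,6,0],[1,0,0,6,0]]]'
```

```text
time: 2.18
tool_pos: [0.5032, -0.0321, 0.1798]
eef_rot: [-0.01, 1.0, 0.0, -0.0]
force: [-0.7, 1.0, -0.4]
grip_width: 0.0002
finger_force: 0.0
time: 2.6
tool_pos: [0.5031, -0.0301, 0.1377]
eef_rot: [-0.011, 1.0, -0.0, 0.001]
force: [-0.1, 0.4, 2.1]
grip_width: -0.0001
finger_force: 1.0
time: 3.02
tool_pos: [0.5024, -0.0302, 0.1006]
eef_rot: [-0.011, 1.0, 0.0, -0.0]
force: [-1.1, -0.5, 2.3]
grip_width: 0.0004
finger_force: 1.0
```

```bash
python3 -m inch '[[[1,0,0,5,0],[1,0,0,4,0],[1,0,0,3,0],[1,0,0,2,0],[1,0,0,0,0]]]'
```

```text
time: 3.43
tool_pos: [0.5026, -0.0303, 0.0872]
eef_rot: [-0.011, 1.0, 0.0, 0.0]
force: [-0.7, -0.7, -0.1]
grip_width: 0.0003
finger_force: 0.0
```

```bash
python3 -m inch '[[[1,0,0,1,0],[1,0,0,1,0],[1,0,0,0,0]]]'; python3 -m inch '[[[1,0,0,1,0],[1,0,0,0,0]]]'
```

```text
time: 3.68
tool_pos: [0.5029, -0.0304, 0.0869]
eef_rot: [-0.011, 1.0, -0.0, 0.001]
force: [-5.6, 1.8, 14.5]
grip_width: 0.0
finger_force: 7.1
time: 3.85
tool_pos: [0.5029, -0.0304, 0.0867]
eef_rot: [-0.011, 1.0, -0.0, 0.001]
force: [-10.7, 2.1, 21.8]
grip_width: 0.0001
finger_force: 11.1
```

```bash
python3 -m inch '[[[1,0,0,-10,0],[1,0,0,-30,0],[1,30,0,-30,0],[1,35,0,-30,0],[1,0,0,0,0]]]'; python3 - <<'E'
from h import *
s=r.grab_frame("side")[205:325,225:345];t=r.grab_frame("top")[170:290,295:425]
o=np.hstack([cv2.resize(x,None,fx=k,fy=k,interpolation=cv2.INTER_CUBIC) for x,k in((cv2.copyMakeBorder(s,0,0,0,10,cv2.BORDER_CONSTANT),3),(t,3))])
cv2.imwrite("pics/z1.png",np.clip(o*1.6,0,255).astype(np.uint8))
E
```

```text
time: 4.27
tool_pos: [0.4408, -0.0321, 0.1875]
eef_rot: [-0.011, 1.0, -0.002, 0.004]
force: [0.6, -0.5, 0.1]
grip_width: -0.0001
finger_force: 0.0
```

View pics/z1.png

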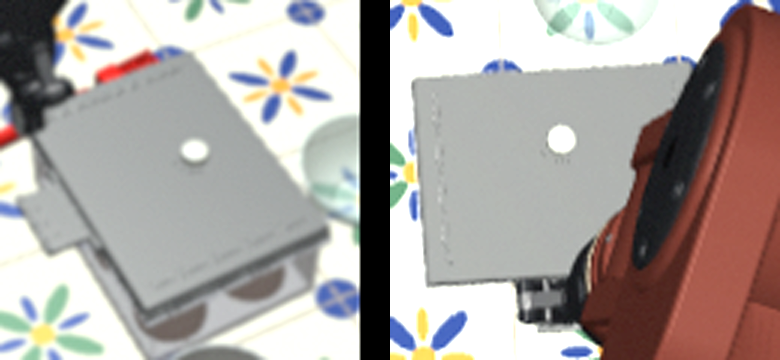

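The lid now lies flat. The vent still stands at zoom (561,138) and (194,150), and the latch is still swung out, with side-view zoom corners (15,198) and (50,253). I'll refine the positions with plane casts.

```bash
python3 - <<'E'
from h import *
S=lambda x,y:(225+x/3-.33,205+y/3-.33); T=lambda x,y:(295+(x-390)/3-.33,170+y/3-.33)
print("FL top",plane("top",T(428,284),.087),"side",plane("side",S(35,138),.087))
print("HL top",plane("top",T(414,78),.087),"side",plane("side",S(195,53),.087))
print("HR side",plane("side",S(328,230),.087),"FR side",plane("side",S(148,310),.087))
print("vent",plane("top",T(561,137),.096),plane("side",S(194,149),.096))
print("latch side",plane("side",S(15,198),.087),plane("side",S(50,254),.087))
s=r.state();print(s["tool_pos"],s["time"])
E
```

```text
FL top [0.46845784 0.07170285 0.087     ] side [0.46918251 0.04321982 0.087     ]
HL top [0.62635091 0.07690534 0.087     ] side [0.62870695 0.07172599 0.087     ]
HR side [ 0.63074051 -0.13954621  0.087     ] FR side [ 0.47851565 -0.1428627   0.087     ]
vent [ 0.57539357 -0.03190538  0.096     ] [ 0.5740967  -0.03025645  0.096     ]
latch side [ 0.43181698 -0.00657297  0.087     ] [ 0.43524404 -0.06694481  0.087     ]
[ 0.44226723 -0.03211641  0.18281216] 4.3667
```

```bash
python3 -m inch '[[[1,5,-1,30,0],[1,0,0,30,0],[1,0,0,18,0],[1,0,0,8,0],[1,0,0,8,0]]]'; python3 -m inch '[[[1,0,0,7,0],[1,0,0,7,0],[1,0,0,7,0],[1,0,0,6,0],[1,0,0,6,0]]]';  python3 -m inch '[[[1,0,0,5,0],[1,0,0,4,0],[1,0,0,0,0]]]'
```

```text
time: 4.78
tool_pos: [0.4359, -0.0324, 0.0852]
eef_rot: [-0.011, 1.0, 0.001, -0.001]
force: [-0.7, 0.8, 2.5]
grip_width: 0.0
finger_force: 0.9
time: 5.2
tool_pos: [0.4381, -0.0332, 0.0546]
eef_rot: [-0.011, 1.0, -0.0, 0.002]
force: [0.4, -0.1, 3.2]
grip_width: 0.0003
finger_force: 0.8
time: 5.45
tool_pos: [0.4357, -0.0325, 0.0437]
eef_rot: [-0.011, 1.0, 0.0, -0.001]
force: [0.0, 0.6, -0.5]
grip_width: 0.0
finger_force: 0.0
```

```bash
python3 -m inch '[[[1,-4,0,0,0],[1,-3,0,0,0],[1,-3,0,0,0],[1,0,0,0,0]]]'; python3 -m inch '[[[1,-2,0,0,0],[1,-1,0,0,0],[1,0,0,0,0]]]'
```

```text
time: 5.78
tool_pos: [0.4472, -0.0326, 0.045]
eef_rot: [-0.011, 1.0, 0.0, 0.0]
force: [0.4, -1.0, 0.1]
grip_width: -0.0004
finger_force: 0.1
time: 6.03
tool_pos: [0.4497, -0.0325, 0.045]
eef_rot: [-0.011, 1.0, 0.0, 0.0]
force: [-1.5, 0.4, -1.4]
grip_width: -0.0001
finger_force: 0.2
```

```bash
python3 -m inch '[[[1,-1.5,0,0,0],[1,-1,0,0,0],[1,0,0,0,0]]]'; python3 - <<'E'
from h import *
s=r.grab_frame("side")[205:325,225:345];t=r.grab_frame("top")[170:290,295:425]
o=np.hstack([cv2.resize(x,None,fx=k,fy=k,interpolation=cv2.INTER_CUBIC) for x,k in((cv2.copyMakeBorder(s,0,0,0,10,cv2.BORDER_CONSTANT),3),(t,3))])
cv2.imwrite("pics/z2.png",np.clip(o*1.6,0,255).astype(np.uint8))
E
```

```text
time: 6.28
tool_pos: [0.4504, -0.0324, 0.0447]
eef_rot: [-0.011, 1.0, -0.0, -0.002]
force: [-10.2, -0.7, 5.6]
grip_width: 0.0002
finger_force: 5.4
```

View pics/z2.png

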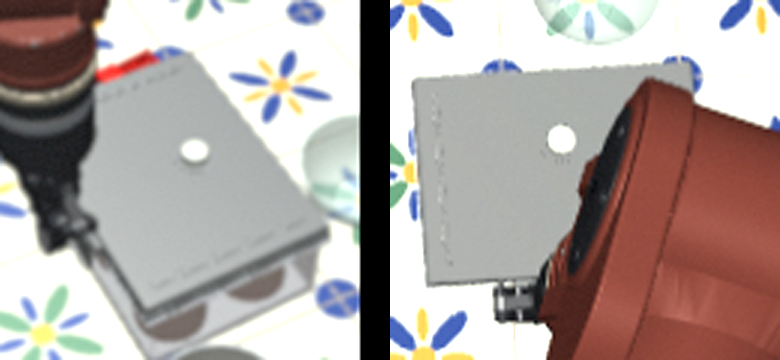

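The box hasn't moved (lid corner still at zoom (428,284)), and the 10 N reaction comes where the flap should bottom out. I'll retract above the vent and check the latch.

```bash
python3 -m inch '[[[1,8,0,0,0],[1,8,0,0,0],[1,0,0,-35,0],[1,0,0,-35,0],[1,-20,0,-35,0]]]'; python3 -m inch '[[[1,-40,-1,0,0],[1,-40,0,0,0],[1,-39,0,0,0],[1,0,0,0,0]]]'; python3 - <<'E'
from h import *
s=r.grab_frame("side")[205:325,215:345]
cv2.imwrite("pics/z3.png",np.clip(cv2.resize(s,None,fx=4,fy=4,interpolation=cv2.INTER_CUBIC)*1.6,0,255).astype(np.uint8)); print(r.state()["tool_pos"])
E
```

```text
time: 6.8
tool_pos: [0.4541, -0.0319, 0.1512]
eef_rot: [-0.011, 1.0, 0.0, -0.001]
force: [0.5, -0.2, 0.7]
grip_width: -0.0002
finger_force: 0.0
time: 7.13
tool_pos: [0.5793, -0.0309, 0.1457]
eef_rot: [-0.011, 1.0, 0.001, -0.001]
force: [-0.7, 1.1, -0.7]
grip_width: -0.0
finger_force: 0.0
[ 0.57657776 -0.03053692  0.14675582]
```

View pics/z3.png

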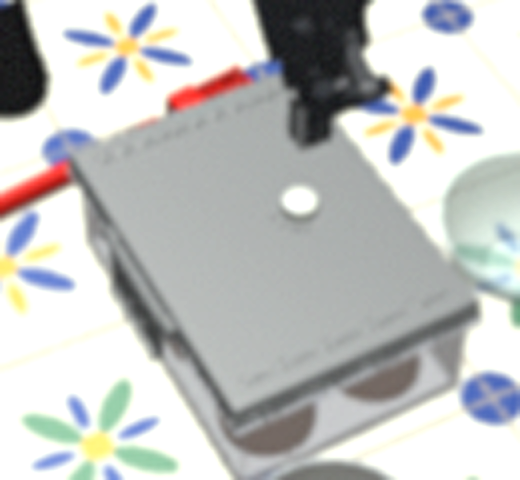

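The latch now hangs dark and flat against the front wall (around (140,300)), and the vent is still up at (299,200). Next I press the vent.

```bash
python3 -m inch '[[[1,1.5,0,25,0],[1,0,0,16,0],[1,0,0,5,0],[1,0,0,3,0],[1,0,0,0,0]]]'; python3 -m inch '[[[1,0,0,2,0],[1,0,0,2,0],[1,0,0,2,0],[1,0,0,1.5,0],[1,0,0,0,0]]]'
```

```text
time: 7.6
tool_pos: [0.5731, -0.0307, 0.1015]
eef_rot: [-0.011, 1.0, -0.0, 0.0]
force: [-0.9, 0.6, 0.4]
grip_width: -0.0002
finger_force: 0.0
time: 8.02
tool_pos: [0.5739, -0.0309, 0.0939]
eef_rot: [-0.011, 1.0, -0.0, 0.001]
force: [1.2, -0.6, 2.6]
grip_width: -0.0001
finger_force: 0.9
```

```bash
python3 -m inch '[[[1,0,0,2,0],[1,0,0,2,0],[1,0,0,1,0],[1,0,0,0,0]]]'; python3 -m inch '[[[1,0,0,1,0],[1,0,0,1,0],[1,0,0,0,0]]]'
```

```text
time: 8.35
tool_pos: [0.574, -0.0309, 0.0899]
eef_rot: [-0.011, 1.0, -0.0, 0.001]
force: [-2.4, -0.3, 13.3]
grip_width: 0.0002
finger_force: 6.7
time: 8.6
tool_pos: [0.5741, -0.031, 0.0897]
eef_rot: [-0.011, 1.0, -0.001, 0.001]
force: [-10.1, 1.4, 27.3]
grip_width: 0.0002
finger_force: 13.7
```

The plug has bottomed out at z = 0.0897, where 0.090 was expected. I'll retract and check.

```bash
python3 -m inch '[[[1,0,0,-8,0],[1,0,0,-30,0],[1,0,0,-35,0],[1,0,0,-35,0],[1,0,0,0,0]]]';python3 -m inch '[[[1,0,0,-10,0],[1,0,0,0,0],[1,0,0,0,0]]]'; python3 - <<'E'
from h import *
s=r.grab_frame("side")[205:325,215:345]
cv2.imwrite("pics/z4.png",np.clip(cv2.resize(s,None,fx=4,fy=4,interpolation=cv2.INTER_CUBIC)*1.6,0,255).astype(np.uint8))
E
```

```text
time: 9.02
tool_pos: [0.5758, -0.0314, 0.2014]
eef_rot: [-0.011, 1.0, -0.001, 0.004]
force: [1.0, -0.7, 1.1]
grip_width: -0.0001
finger_force: 0.0
time: 9.27
tool_pos: [0.5731, -0.0306, 0.2036]
eef_rot: [-0.011, 1.0, 0.0, -0.001]
force: [-0.9, 0.2, -0.9]
grip_width: 0.0003
finger_force: 0.0
```

View pics/z4.png

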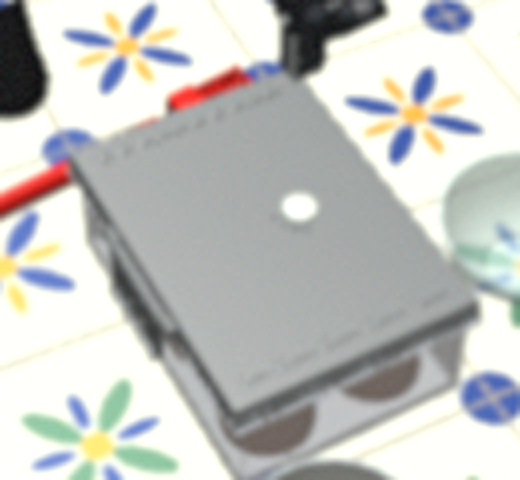

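The plug has moved down to (299,207), the latch is still folded, the lid is flat and the box hasn't moved.

```bash
python3 -c "
from station import r
print(r.sign_off())"
```

```text
the job is handed in; nothing more can be done
None
```

I pressed the lid flat, folded the latch against the front wall and pushed the vent plug fully in, in that order; the last picture shows all three and the box where it stood, and I handed the job in at about 9.3 s without getting a verdict back.

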